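# Scan the carton label and dock the scanner

### The arm

A 6-joint arm with a two-finger parallel gripper is mounted at the origin on the work surface. World frame = base frame: x ahead of the robot, y to its left, z up, the work surface at z = 0. Lengths are in m, angles in rad, forces in N, time in s.
With the tool pointing down it reaches from about 0.375 to 0.975 m from the base axis. Payload 3.8 kg.
Tool frame: the origin (TCP) lies at the very end of the fingers, on their centre line; the grasp point (between the pads) lies 19 mm behind it; z points along the fingers, y is the direction in which the jaws open and shut (so a half turn about z gives the same grasp; the last joint's range is limited). The gripper opens to 85 mm and grips with 20 to 120 N. Pads are 22 mm wide; open, the fingers measure 114 mm over their backs; the gripper's body (76 mm by 85 mm) begins 54 mm behind the grasp point. The pads swing forward as they close: fully open they stand 13 mm farther back than shut.
Start: joints at [-1.349, 0.264, 1.604, -0, 1.274, -0.037], TCP at [0.173, -0.653, 0.207] pointing down, gripper open.
Joint ranges: [-2.63, 2.63], [-0.94, 2.18], [0.31, 2.57], [-1.31, 4.45], [0, 2.66], [-2.55, 2.55]. Speed limits (rad/s): [2.57, 2.57, 3.14, 3.14, 3.14, 3.14].

### API

Orientations are given as a rotation vector (axis times angle).
In Python, from workcell import bot, viewer gives the robot as it stands.
- The arm moves only by the tool jog_arm, never from a script. Its argument "motion" is a list of rows, each an object of numbers: "dx", "dy", "dz": the shift along the world's x, y, z in cm; "turn": the turn about the world's z in rad. A call has 1 to 12 rows; each row shifts and turns the commanded pose from where the row before left it; what a row does not reach is not made up. A row lasts 1/12 s, in which the tool goes at most 41.7 mm and 7.16 degrees, less where a joint would pass 70% of its speed; a pose out of reach is approached as far as the arm can. A call is refused whole if a number of a shift passes 4.17 or a number of a turn 0.125, either way. A call with a gripper value outside its range is refused whole. "fingers" is the finger opening in cm, from 0 to 8.54, set as the call begins (left out, the last holds). The fingers move at their own pace and stop on an object; "grip_force" is the grip in N (left out, the last holds). Time passes only in rows, so rows that do not move let the fingers close. It gives the time, the measured TCP pose, the force and the opening at its end, in the units of the state.
- bot.read_state(): the state, without advancing time (a new reading comes with each control period).
- viewer.read_camera(name): name is "side" or "top"; returns (picture, depth): 420x560x3 uint8, red, green, blue; 420x560 float32, m along the optical axis (not along the pixel's ray), 0 where there is no reading.
- viewer.camera_info(name): a dict with "vertical_fov" (degrees; the focal length in pixels is half the picture's height over the tangent of half this angle, whatever the lens; pixels are square), "cx", "cy" (the principal point, pixels), "R" (3x3) and "t" (3): a world point X has camera coordinates R X + t. Camera axes: x right, y down, z forward; pixel columns grow to the right and rows downward; lengths in m; the calibration is good to about 2 mm. A picture is of the moment at which its call begins. camera_info takes no time and is no camera call.
- bot.finish_job(): hands the job in, once; it reports no verdict.
The state is a dict: "time": time; "q": joint angles; "joint_vel": joint speeds; "joint_torque": joint torques, N m; "tool_pos": TCP position; "tcp_rot": TCP orientation; "wrist_force": force on the tool from outside, world axes, zero at the start; "torque": the same for the moment, N m; "width": opening from 0.0 (shut) to 1.0 (fully open).
Only numpy, scipy, OpenCV 4.12 (cv2) and the standard library are available. Lean on these libraries where they do the work, as an engineer would, in place of code of your own. Each camera call takes 0.05 s, during which the arm holds its last target. There are 200 camera calls.

### The job

Pick up the hand scanner, aim its nose squarely at the middle of the barcode label on the flat carton (not the round tub) from about a hand's breadth (10 cm) away, and hold it still there for a good second without touching either sloped stand or what lies on it. Then set the scanner nose-down in the middle of the sprung plate of its dock, press it down with the scanner until the plate is fully depressed, and let go, leaving the scanner standing upright on the plate. Leave the two loose bottles and the paperweight where they are.

Things in the scene. Friction and masses are not known exactly. Their poses are not given: they have to be found in the camera images.
- scanner: Loose hand scanner, 150 mm tall, 0.15 to 0.3 kg, standing on its nose. Origin: centre of the flat nose (scanning window, underside as it stands); z runs from the nose up the handle; it looks along -z. Grey head 66 (x) by 52 mm (y), z 0 to 34 mm; neck 54 x 40 mm to z 49; black flat-sided handle 44 (x) by 30 mm (y), z 49 to 150: grip across y at about z 115.
- carton_label (a point): Centre of the barcode label (white paper, black bars, 70 x 50 mm) on the carton's upper face. z: the label's outward normal, 38 degrees from vertical, leaning to the robot; x up the slope. The scanner reads it with its nose 60 to 140 mm off, square to it within 15 degrees, its line of sight passing within 15 mm of the centre; roll about that line does not matter.
- carton_stand: Fixed steel sloped stand, 150 x 140 mm foot, carrying a flat brown cardboard carton 140 x 110 x 40 mm that rests on its slope; 150 mm tall with the carton. Origin: centre of the foot, on the table; x points away from the slope's low side. It may change places with the tub's stand.
- tub_stand: Same kind of fixed stand, carrying a round white tub, 112 mm across and 40 mm high, with a similar label: not to be scanned. Origin: centre of the foot, on the table.
- dock: Fixed black dock, 130 x 120 x 24 mm, with a bare aluminium plate above it on a spring. Origin: centre of the underside. Scanner and dock may change sides.
- plate_top (a point): Centre of the top face of the dock's sprung plate (110 mm along x, 100 mm along y, 6 mm thick), 45 mm above the table when up; z up. The plate moves straight down.
- dock_plate (a joint): How far the sprung plate is pressed down, m: 0 up, 0.012 fully down on its stop. Starts to move at about 5 N, fully down at about 11 N; rises again when let go (the scanner's weight alone does not press it).
- bottle_a: Loose upright green glass bottle with black cap, 46 mm diameter, 105 mm tall. Origin: centre of its underside. Leave alone.
- bottle_b: A second such bottle. Origin: centre of its underside. Leave alone.
- paperweight: Loose green glass disc, 68 mm diameter, 22 mm high, lying flat. Origin: centre of its underside. Leave alone.
Mind the look-alikes: they are no part of the job. Leave any pink look-alike of the dock alone.

How it is judged:
By the outcome, as a careful person would: the job done as asked, in the order asked, and still so for the second after the job is handed in, with the robot touching nothing.
It also fails if it takes over 50 s, if anything falls off the work surface, if the arm or the gripper's body presses on something with over 40 N, if the wrist force passes 120 N, or if a joint passes its speed limit or range.

## Working session

There is one attempt and no reset: what is moved stays moved. The work goes in short steps, Python scripts to look and compute and a tool call to move; the robot and the scene stay as the last step left them, time stands still between calls to the robot, and variables do not carry over. Pictures are saved under pics/ and viewed, about 8 in all and at most 12, crops included, and the job is handed in when it is done.

Besides the shell and the picture viewer there is one more tool, called after "Emit:" by a JSON object that holds its "name" and its "arguments". jog_arm: Moves the arm, as the interface text tells. Its arguments: {"type":"object","properties":{"motion":{"type":"array"},"fingers":{"type":"number"},"grip_force":{"type":"number"}},"required":["motion"]}

```bash
ls; mkdir -p pics
cat > h.py <<'E'
import numpy as np,cv2
from workcell import bot,viewer
def cam(n):
    p,d=viewer.read_camera(n);c=viewer.camera_info(n)
    f=p.shape[0]/2/np.tan(np.radians(c['vertical_fov'])/2)
    return p,d,c,f
def ray(c,f,u,v):
    R=np.array(c['R']);t=np.array(c['t'])
    return -R.T@t, R.T@np.array([(u-c['cx'])/f,(v-c['cy'])/f,1])
def onz(c,f,u,v,z):
    o,r=ray(c,f,u,v);return o+r*(z-o[2])/r[2]
def cloud(d,c,f):
    v,u=np.mgrid[:d.shape[0],:d.shape[1]]
    P=np.stack([(u-c['cx'])/f*d,(v-c['cy'])/f*d,d],-1)
    return (P-np.array(c['t']))@np.array(c['R'])
def proj(c,f,X):
    x=np.array(c['R'])@np.array(X)+np.array(c['t']);return x[0]/x[2]*f+c['cx'],x[1]/x[2]*f+c['cy']
E
python3 - <<'E'
from h import *
for n in('top','side'):
    p,d,c,f=cam(n);cv2.imwrite(f'pics/{n}0.png',p[:,:,::-1]);np.savez(f'{n}0.npz',p=p,d=d)
    print(n,c,f,(d>0).mean())
print(bot.read_state())
E
```

```text
pics
top {'vertical_fov': 55.675993202971895, 'cx': 276.9905550722786, 'cy': 205.70040113720898, 'R': array([[-4.63513154e-03, -9.99988909e-01, -8.35190735e-04],
       [-9.95656228e-01,  4.69271184e-03, -9.29873905e-02],
       [ 9.29902785e-02,  4.00554070e-04, -9.95666936e-01]]), 't': array([0.08175866, 0.45418963, 0.98067021])} 397.6609963372346 0.9960246598639456
side {'vertical_fov': 51.26073518539829, 'cx': 288.2699162625509, 'cy': 205.92733928264906, 'R': array([[-0.87013755, -0.49273584,  0.0084876 ],
       [-0.30956081,  0.5331    , -0.78738586],
       [ 0.38344849, -0.68776143, -0.61640204]]), 't': array([0.4036189 , 0.17950358, 1.07469031])} 437.70830417819724 0.9959906462585034
{'time': 0.1, 'q': array([-1.34894176e+00,  2.64678632e-01,  1.60527798e+00,  2.87773574e-05,
        1.27369784e+00, -3.68827959e-02]), 'joint_vel': array([-0.00081544, -0.00268069, -0.00170802, -0.00010583,  0.00099195,
       -0.00051701]), 'joint_torque': array([-4.91469564e-04, -5.16707110e+01, -3.68589807e+01, -1.20379382e-04,
        6.27850561e-03,  6.22247427e-06]), 'tool_pos': array([ 0.1725644 , -0.65181495,  0.20556413]), 'tcp_rot': array([-3.11330340e+00, -4.05012639e-01,  2.55911502e-04]), 'wrist_force': array([-0.4849296 , -0.35708408, -1.04313181]), 'torque': array([ 0.00333425,  0.05639679, -0.05423339]), 'width': 1.0014232668080627}
```

View pics/top0.png

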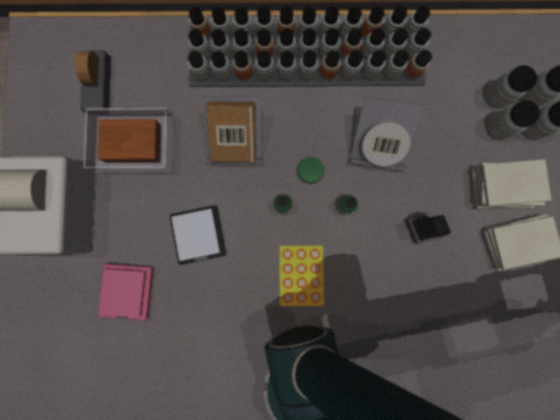

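View pics/side0.png

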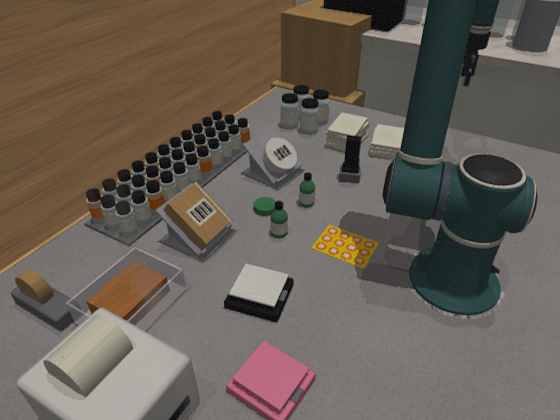

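Top view: the carton and its label are at (231,133), tub (387,145), scanner (430,228), dock (197,235) and its pink look-alike (125,292). The bottles are at (283,203) and (346,204), the paperweight at (311,169). The side view agrees: scanner (350,158), label (203,211).

The jog only turns about vertical, so the 38° tilt has to come from pivoting the scanner in the grip, by pushing its head against a fixed edge.

Run:
```python
from h import *
C={}
for n in('top','side'):
    z=np.load(n+'0.npz');c=viewer.camera_info(n);f=210/np.tan(np.radians(c['vertical_fov'])/2);C[n]=(z['p'],z['d'],c,f,cloud(z['d'],c,f))
p,d,c,f,P=C['top']
def box(u0,u1,v0,v1): 
    m=np.zeros(d.shape,bool);m[v0:v1,u0:u1]=1;return m
def rect(m,name):
    q=P[m];r=cv2.minAreaRect(q[:,:2].astype(np.float32))
    print(name,'c',np.round(r[0],4),'size',np.round(r[1],3),'ang',round(r[2],1),'n',m.sum(),'z',np.round(np.percentile(q[:,2],[5,50,95]),3))
print('table z',np.median(P[320:350,180:240,2]))
Z=P[:,:,2]
rect(box(160,235,195,275)&(Z>.012)&(Z<.1),'dock all');rect(box(160,235,195,275)&(Z>.038)&(Z<.1),'plate')
rect(box(400,460,205,250)&(Z>.012),'scanner all');rect(box(400,460,205,250)&(Z>.135),'scanner top')
rect(box(400,460,205,250)&(Z>.02)&(Z<.042),'scanner head')
for nm,b in(('bA',(270,295,190,216)),('bB',(333,362,190,218)),('pw',(295,327,155,185))): rect(box(*b)&(Z>.012),nm)
rect(box(200,275,95,170)&(Z>.012),'carton stand');rect(box(345,425,90,175)&(Z>.012),'tub stand')
# label
for nm,b in(('top',(205,262,98,168)),('side',(160,240,180,255))):
    p,d,c,f,P=C[nm];hsv=cv2.cvtColor(p,cv2.COLOR_RGB2HSV)
    m=np.zeros(d.shape,np.uint8);u0,u1,v0,v1=b
    w=((hsv[:,:,1]<60)&(hsv[:,:,2]>110)).astype(np.uint8);m[v0:v1,u0:u1]=w[v0:v1,u0:u1]
    m=cv2.morphologyEx(m,cv2.MORPH_CLOSE,np.ones((7,7)))
    cs,_=cv2.findContours(m,0,2);k=max(cs,key=cv2.contourArea);r=cv2.minAreaRect(k);print(nm,'label px',r)
    u,v=r[0];q=P[int(round(v)),int(round(u))];print(' centre',np.round(q,4))
    mm=np.zeros_like(m);cv2.drawContours(mm,[k],-1,1,-1);Q=P[mm>0];cc=np.median(Q,0);n=np.linalg.svd(Q-cc)[2][2];n*=np.sign(n[2]);print(' normal',n,np.degrees(np.arccos(n[2])),'med',cc)
p=C['top'][0];im=np.hstack([cv2.resize(p[190:270,150:250],None,fx=4,fy=4),cv2.resize(p[190:270,385:475],None,fx=4,fy=4)]);cv2.imwrite('pics/c1.png',cv2.convertScaleAbs(im[:,:,::-1],alpha=1.6))
```

```text
table z 3.934917263910635e-05
dock all c [0.3838 0.2816] size [0.13  0.121] ang 11.5 n 2499 z [0.022 0.044 0.048]
plate c [0.3839 0.2818] size [0.11  0.101] ang 11.4 n 1832 z [0.042 0.045 0.048]
scanner all c [ 0.3647 -0.1161] size [0.071 0.384] ang 11.5 n 948 z [0.024 0.091 0.151]
scanner top c [ 0.3696 -0.1094] size [0.046 0.375] ang 9.5 n 323 z [0.139 0.149 0.154]
scanner head c [ 0.3971 -0.2763] size [0.066 0.052] ang 19.1 n 213 z [0.023 0.033 0.039]
bA c [0.4201 0.0678] size [0.044 0.118] ang 89.8 n 308 z [0.044 0.075 0.107]
bB c [ 0.4059 -0.0214] size [0.046 0.215] ang 35.8 n 341 z [0.029 0.073 0.106]
pw c [0.4673 0.023 ] size [0.066 0.237] ang 71.0 n 553 z [0.018 0.022 0.025]
carton stand c [0.5327 0.1765] size [0.362 0.155] ang 6.5 n 3787 z [0.04  0.101 0.136]
tub stand c [ 0.5087 -0.115 ] size [0.182 0.452] ang 59.1 n 3890 z [0.03  0.09  0.114]
top label px ((233.5, 135.0), (18.0, 35.0), 90.0)
 centre [0.6163 0.1807 0.0961]
 normal [-0.62419431  0.00589629  0.78124689] 38.625118486943315 med [0.61593578 0.18785707 0.09696611]
side label px ((199.49996948242188, 216.99996948242188), (78.99998474121094, 73.99998474121094), 0.0)
 centre [0.6093 0.2046 0.0913]
 normal [0.85890548 0.21638534 0.46417535] 62.34313460480833 med [0.63610641 0.14924374 0.00097218]
```

View pics/c1.png

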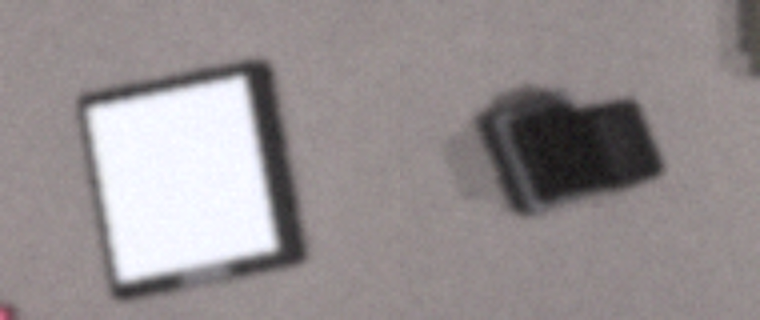

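Run:
```python
from h import *
z=np.load('top0.npz');p,d=z['p'],z['d'];c=viewer.camera_info('top');f=210/np.tan(np.radians(c['vertical_fov'])/2);P=cloud(d,c,f)
q=P[205:250,400:460].reshape(-1,3)
for lo,hi in((.146,.158),(.025,.04)):
    s=q[(q[:,2]>lo)&(q[:,2]<hi)&(q[:,1]<-.2)];s=s[np.linalg.norm(s[:,:2]-np.median(s[:,:2],0),axis=1)<.05]
    r=cv2.minAreaRect(s[:,:2].astype(np.float32));print('scanner',lo,r,len(s))
hsv=cv2.cvtColor(p,cv2.COLOR_RGB2HSV)
br=(hsv[:,:,0]>5)&(hsv[:,:,0]<25)&(hsv[:,:,1]>90);br[:98]=0;br[168:]=0;br[:,:208]=0;br[:,255:]=0
Q=P[br];cc=np.median(Q,0)
for i in range(5):
    cc=Q.mean(0);n=np.linalg.svd(Q-cc)[2][2];n*=np.sign(n[2]);e=abs((Q-cc)@n);Q=Q[e<max(.004,np.percentile(e,80)) ]
print('carton plane',n,np.degrees(np.arccos(n[2])),len(Q),cc,'rect',cv2.minAreaRect(Q[:,:2].astype(np.float32)))
g=p[115:152,212:252].astype(int);print((g.mean(2)[8:32:2]).astype(int))
wh=((hsv[:,:,1]<70)|(hsv[:,:,2]<60)).astype(np.uint8);m=np.zeros_like(wh);m[115:152,212:250]=wh[115:152,212:250]
nn,lab,st,ct=cv2.connectedComponentsWithStats(m);print(st[1:],ct[1:])
# ray on plane
for u,v in [(231.5,135),(233.5,135)]:
    o,r=ray(c,f,u,v);print(u,v,o+r*((cc-o)@n)/(r@n))
cv2.imwrite('pics/lab.png',cv2.resize(p[90:175,195:270,::-1],None,fx=7,fy=7,interpolation=0))
```

```text
scanner 0.146 ((0.3973761200904846, -0.2779606580734253), (0.04357174411416054, 0.03041471168398857), 21.040565490722656) 262
scanner 0.025 ((0.39705514907836914, -0.27629411220550537), (0.0663699060678482, 0.05183453485369682), 19.09355354309082) 182
carton plane [-0.08819033  0.99119935  0.0987234 ] 84.33433697454483 631 [0.62479735 0.19043383 0.11319683] rect ((0.5205281972885132, 0.1616980880498886), (0.3522834777832031, 0.06619201600551605), 16.753360748291016)
[[ 75  78  78  76  77  80  80  79  79  79  78  78  81  82  79  79  79  79
   78  79  76  77  80  83  80  81  81  79  76  78  81  78  80  79  80  74
   77  91 101 103]
 [ 74  76  78  85  99 102 108 108 104 106 106 103 103 108 106 101 102  98
  100 100  98 103 101 103 102 100 105 102 102 101  99 103  97  90  85  77
   82  90 105 104]
 [ 80  75  81  91 108 119 117 114 116 117 118 120 118 117 114 108 113 110
  115 116 116 112 114 116 114 115 114 115 114 110 114 114 118 109  88  79
   80  88  96  99]
 [ 74  74  81  96 109 118 108  87  72  84  97  96  96  89  66  57  67  74
   80  91  85  72  81  89  90  91  83  64  61  71  77 
[... 819 characters left out ...]
 73  53  59  64  70  95 106  96  80
   74  82 101 104]
 [ 77  79  77  81  90 110 117 104  81  67  80  91  96 101  86  57  52  64
   78  88  95  78  71  85  94  95  96  75  59  61  71  78  99 110 102  88
   79  78  99 106]
 [ 78  75  75  77  90 103 114 119 110 110 113 114 116 113 110 110 109 112
  110 117 119 115 110 111 112 113 114 107 107 104 109 105 117 115 106  82
   78  84  95 106]
 [ 75  77  74  75  80  88  92  92  95  96 100  96 100  99 100  98  99 100
  103 100 100  97 100 103  98 100 102  97 101 102 101 103 104 100  89  82
   77  81  95 107]]
[[216 125  31  21 576]] [[230.79861111 134.85069444]]
231.5 135 [0.44747553 0.11549031 0.70723932]
233.5 135 [0.41326291 0.10011649 0.83103264]
```

View pics/lab.png

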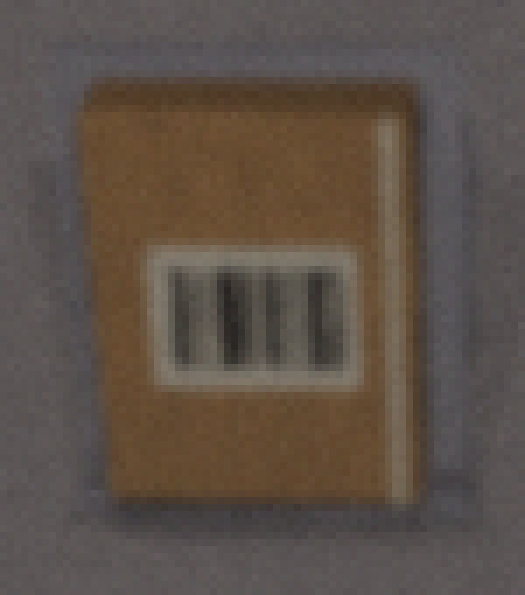

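The label is at about (231.3,135) px, so (0.616, 0.186, 0.096), with its normal at 38° and no yaw. The dock is at (0.384, 0.282) with yaw 11.4°. The scanner is at (0.397, -0.277), its x axis at 20°. Next I move above the scanner.

Emit:
{"name": "jog_arm", "arguments": {"motion": [{"dx": 1.5,"dy": 2.5,"turn": 0.03},{"dx": 2,"dy": 3.4,"turn": 0.03},{"dx": 2,"dy": 3.4,"turn": 0.03},{"dx": 2,"dy": 3.4},{"dx": 2,"dy": 3.4},{"dx": 2,"dy": 3.4},{"dx": 2,"dy": 3.4},{"dx": 2,"dy": 3.4},{"dx": 2,"dy": 3.4},{"dx": 2,"dy": 3.4},{"dx": 1.9,"dy": 2.9},{"dx": 1,"dy": 1}], "fingers": 8.5}}

```text
validation failed for argument at $.mo...
```

Emit:
{"name": "jog_arm", "arguments": {"motion": [{},{},{}]}}

```text
validation failed for argument at $.mo...
```

Emit:
{"name": "jog_arm", "arguments": {"motion": [{"dx": 1.5,"dy": 2.5,"dz": 0,"turn": 0.03},{"dx": 2,"dy": 3.4,"dz": 0,"turn": 0.03},{"dx": 2,"dy": 3.4,"dz": 0,"turn": 0.03},{"dx": 2,"dy": 3.4,"dz": 0,"turn": 0},{"dx": 2,"dy": 3.4,"dz": 0,"turn": 0},{"dx": 2,"dy": 3.4,"dz": 0,"turn": 0},{"dx": 2,"dy": 3.4,"dz": 0,"turn": 0},{"dx": 2,"dy": 3.4,"dz": 0,"turn": 0},{"dx": 2,"dy": 3.4,"dz": 0,"turn": 0},{"dx": 2,"dy": 3.4,"dz": 0,"turn": 0},{"dx": 1.9,"dy": 2.9,"dz": 0,"turn": 0},{"dx": 1,"dy": 1,"dz": 0,"turn": 0}], "fingers": 8.5}}

```text
time: 1.1
tool_pos: [0.3977, -0.2785, 0.2064]
tcp_rot: [-3.091, -0.549, -0.001]
wrist_force: [-0.2, -1.1, 0.6]
width: 0.993
```

Emit:
{"name": "jog_arm", "arguments": {"motion": [{"dx": 0,"dy": 0,"dz": 0,"turn": 0},{"dx": 0,"dy": 0,"dz": 0,"turn": 0},{"dx": 0,"dy": 0,"dz": 0,"turn": 0}]}}

```text
time: 1.35
tool_pos: [0.3962, -0.2829, 0.2065]
tcp_rot: [-3.094, -0.545, 0.001]
wrist_force: [-0.1, 0.4, -0.6]
width: 0.994
```

Emit:
{"name": "jog_arm", "arguments": {"motion": [{"dx": 0.1,"dy": 0.5,"dz": -1,"turn": 0},{"dx": 0,"dy": 0,"dz": -2,"turn": 0},{"dx": 0,"dy": 0,"dz": -2,"turn": 0},{"dx": 0,"dy": 0,"dz": -2,"turn": 0},{"dx": 0,"dy": 0,"dz": -2,"turn": 0},{"dx": 0,"dy": 0,"dz": -1.5,"turn": 0},{"dx": 0,"dy": 0,"dz": -0.5,"turn": 0},{"dx": 0,"dy": 0,"dz": 0,"turn": 0},{"dx": 0,"dy": 0,"dz": 0,"turn": 0},{"dx": 0,"dy": 0,"dz": 0,"turn": 0}]}}

```text
time: 2.18
tool_pos: [0.3983, -0.2784, 0.0978]
tcp_rot: [3.093, 0.544, 0.002]
wrist_force: [-0.2, -0.1, 0.4]
width: 0.997
```

Emit:
{"name": "jog_arm", "arguments": {"motion": [{"dx": 0,"dy": 0,"dz": 0,"turn": 0},{"dx": 0,"dy": 0,"dz": 0,"turn": 0},{"dx": 0,"dy": 0,"dz": 0,"turn": 0},{"dx": 0,"dy": 0,"dz": 0,"turn": 0},{"dx": 0,"dy": 0,"dz": 0,"turn": 0},{"dx": 0,"dy": 0,"dz": 0,"turn": 0},{"dx": 0,"dy": 0,"dz": 0,"turn": 0},{"dx": 0,"dy": 0,"dz": 0,"turn": 0}], "fingers": 0, "grip_force": 30}}

```text
time: 2.85
tool_pos: [0.3982, -0.2779, 0.0973]
tcp_rot: [3.093, 0.545, 0.001]
wrist_force: [0.7, -0.9, 2.8]
width: 0.346
```

Emit:
{"name": "jog_arm", "arguments": {"motion": [{"dx": 0,"dy": 0,"dz": 1,"turn": 0},{"dx": 0,"dy": 0,"dz": 2.5,"turn": 0},{"dx": 0,"dy": 0,"dz": 2.5,"turn": 0},{"dx": 0,"dy": 0,"dz": 2.5,"turn": 0},{"dx": 0,"dy": 0,"dz": 2.5,"turn": 0},{"dx": 0,"dy": 0,"dz": 2.5,"turn": 0},{"dx": 0,"dy": 0,"dz": 2.5,"turn": 0},{"dx": 0,"dy": 0,"dz": 2,"turn": 0},{"dx": 0,"dy": 0.5,"dz": 1,"turn": 0.04},{"dx": 0,"dy": 1,"dz": 0,"turn": 0.08},{"dx": 0,"dy": 2,"dz": 0,"turn": 0.1},{"dx": 0,"dy": 2.5,"dz": 0,"turn": 0.1}], "grip_force": 50}}

```text
time: 3.85
tool_pos: [0.3971, -0.2173, 0.2868]
tcp_rot: [-2.965, -1.035, 0.001]
wrist_force: [0.3, 1.0, -1.8]
width: 0.346
```

Emit:
{"name": "jog_arm", "arguments": {"motion": [{"dx": 0,"dy": 3,"dz": 0,"turn": 0.1},{"dx": 0,"dy": 3.5,"dz": 0,"turn": 0.1},{"dx": 0,"dy": 3.5,"dz": 0,"turn": 0.1},{"dx": 0.2,"dy": 3.5,"dz": 0,"turn": 0.1},{"dx": 0.2,"dy": 3.5,"dz": 0,"turn": 0.1},{"dx": 0.1,"dy": 3.5,"dz": 0,"turn": 0.1},{"dx": 0.1,"dy": 3.5,"dz": 0,"turn": 0.1},{"dx": 0.1,"dy": 3.5,"dz": 0,"turn": 0.1},{"dx": 0,"dy": 3.5,"dz": 0,"turn": 0.1},{"dx": 0,"dy": 3.5,"dz": 0,"turn": 0.1},{"dx": 0,"dy": 3,"dz": 0,"turn": 0.1},{"dx": 0,"dy": 1.5,"dz": 0,"turn": 0}]}}

```text
time: 4.85
tool_pos: [0.4034, 0.1755, 0.2865]
tcp_rot: [-1.981, -2.435, 0.0]
wrist_force: [0.5, -0.3, -2.8]
width: 0.341
```

Emit:
{"name": "jog_arm", "arguments": {"motion": [{"dx": 0,"dy": 0,"dz": 0,"turn": 0},{"dx": 0,"dy": 0,"dz": 0,"turn": 0},{"dx": 0,"dy": 0,"dz": 0,"turn": 0}]}}

```text
time: 5.1
tool_pos: [0.4042, 0.1718, 0.2865]
tcp_rot: [-1.991, -2.43, 0.002]
wrist_force: [0.2, -0.4, -0.9]
width: 0.341
```

Emit:
{"name": "jog_arm", "arguments": {"motion": [{"dx": 0,"dy": 0,"dz": -1,"turn": 0},{"dx": 0,"dy": 0,"dz": -2.5,"turn": 0},{"dx": 0,"dy": 0,"dz": -2.5,"turn": 0},{"dx": 0,"dy": 0,"dz": -2.5,"turn": 0},{"dx": 0,"dy": 0,"dz": -2.5,"turn": 0},{"dx": 0,"dy": 0,"dz": -2.5,"turn": 0},{"dx": 0,"dy": 0,"dz": -2,"turn": 0},{"dx": 0,"dy": 0,"dz": -1.5,"turn": 0},{"dx": 0,"dy": 0,"dz": -1,"turn": 0},{"dx": 0,"dy": 0,"dz": 0,"turn": 0},{"dx": 0,"dy": 0,"dz": 0,"turn": 0}]}}

```text
time: 6.02
tool_pos: [0.4044, 0.1717, 0.1064]
tcp_rot: [-1.992, -2.429, 0.002]
wrist_force: [0.6, -0.9, -1.8]
width: 0.344
```

Run:
```python
from h import *
p,d,c,f=cam('side');cv2.imwrite('pics/s1.png',cv2.resize(p[180:340,180:340,::-1],None,fx=4,fy=4))
print(bot.read_state()['tool_pos'],bot.read_state()['q'])
```

```text
[0.40533981 0.17219203 0.10738948] [ 3.45184351e-01 -1.01477385e-01  2.19029436e+00 -6.16916935e-05
  1.05186186e+00  1.48195449e-01]
```

View pics/s1.png

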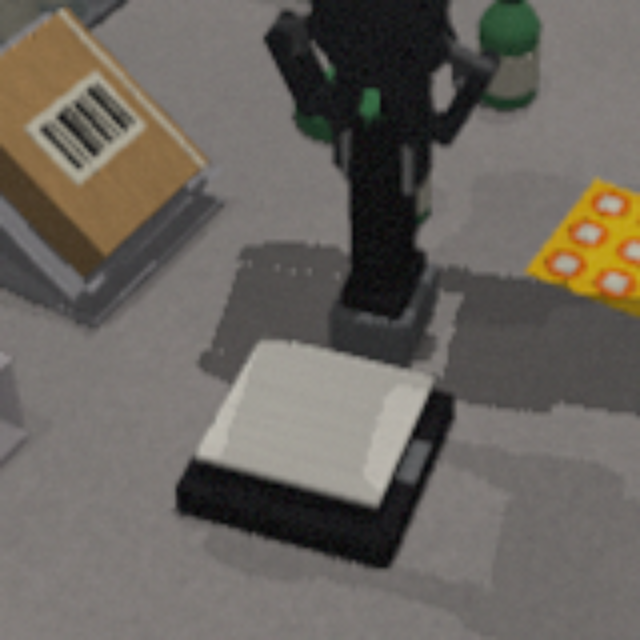

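Emit:
{"name": "jog_arm", "arguments": {"motion": [{"dx": 0,"dy": 0,"dz": 0,"turn": 0},{"dx": -0.2,"dy": 1,"dz": 0,"turn": 0},{"dx": -0.2,"dy": 1,"dz": 0,"turn": 0},{"dx": -0.1,"dy": 0.5,"dz": 0,"turn": 0},{"dx": -0.1,"dy": 0.5,"dz": 0,"turn": 0},{"dx": -0.1,"dy": 0.5,"dz": 0,"turn": 0},{"dx": -0.1,"dy": 0.5,"dz": 0,"turn": 0}], "grip_force": 25}}

```text
time: 6.65
tool_pos: [0.3971, 0.2129, 0.1072]
tcp_rot: [1.989, 2.43, 0.0]
wrist_force: [1.9, -4.8, 0.8]
width: 0.339
```

Emit:
{"name": "jog_arm", "arguments": {"motion": [{"dx": -0.1,"dy": 0.5,"dz": 0,"turn": 0},{"dx": -0.1,"dy": 0.5,"dz": 0,"turn": 0}]}}

```text
time: 6.82
tool_pos: [0.3949, 0.2229, 0.1069]
tcp_rot: [1.99, 2.43, 0.0]
wrist_force: [0.9, -4.0, 1.6]
width: 0.344
```

Emit:
{"name": "jog_arm", "arguments": {"motion": [{"dx": -0.1,"dy": 0.5,"dz": 0,"turn": 0},{"dx": -0.1,"dy": 0.5,"dz": 0,"turn": 0},{"dx": -0.1,"dy": 0.5,"dz": 0,"turn": 0},{"dx": -0.1,"dy": 0.5,"dz": 0,"turn": 0},{"dx": -0.1,"dy": 0.5,"dz": 0,"turn": 0},{"dx": -0.1,"dy": 0.5,"dz": 0,"turn": 0},{"dx": -0.05,"dy": 0.3,"dz": 0,"turn": 0},{"dx": 0,"dy": 0,"dz": 0,"turn": 0}]}}

```text
time: 7.48
tool_pos: [0.3873, 0.256, 0.1064]
tcp_rot: [-1.99, -2.429, 0.002]
wrist_force: [0.0, -2.7, -1.3]
width: 0.342
```

Emit:
{"name": "jog_arm", "arguments": {"motion": [{"dx": 0,"dy": 0,"dz": 0,"turn": 0},{"dx": 0,"dy": 0,"dz": 0,"turn": 0},{"dx": 0.1,"dy": -0.5,"dz": 0,"turn": 0},{"dx": 0.3,"dy": -1.5,"dz": 0,"turn": 0},{"dx": 0,"dy": -1.5,"dz": 0.5,"turn": 0},{"dx": 0,"dy": 0,"dz": 2,"turn": 0},{"dx": 0,"dy": 0,"dz": 2.5,"turn": 0},{"dx": 0,"dy": 0,"dz": 2.5,"turn": 0},{"dx": 0,"dy": 0,"dz": 2.5,"turn": 0},{"dx": 0,"dy": 0,"dz": 1,"turn": 0},{"dx": 0,"dy": 0,"dz": 0,"turn": 0}], "grip_force": 80}}

```text
time: 8.4
tool_pos: [0.3947, 0.2219, 0.2203]
tcp_rot: [1.99, 2.428, 0.012]
wrist_force: [0.3, -0.2, -2.1]
width: 0.336
```

Run:
```python
from h import *
p,d,c,f=cam('side');cv2.imwrite('pics/s2.png',cv2.resize(p[130:330,170:370,::-1],None,fx=3,fy=3))
s=bot.read_state();print(s['tool_pos'],s['tcp_rot'],s['width'],proj(c,f,s['tool_pos']))
p,d,c,f=cam('top');np.savez('t2.npz',p=p,d=d)
cv2.imwrite('pics/t2.png',cv2.resize(p[150:300,150:300,::-1],None,fx=3,fy=3))
```

```text
[0.39335144 0.22121667 0.2180076 ] [1.99077888 2.42914366 0.00628731] 0.33495150874675306 (np.float64(266.9195442216394), np.float64(207.7974640692362))
```

View pics/s2.png

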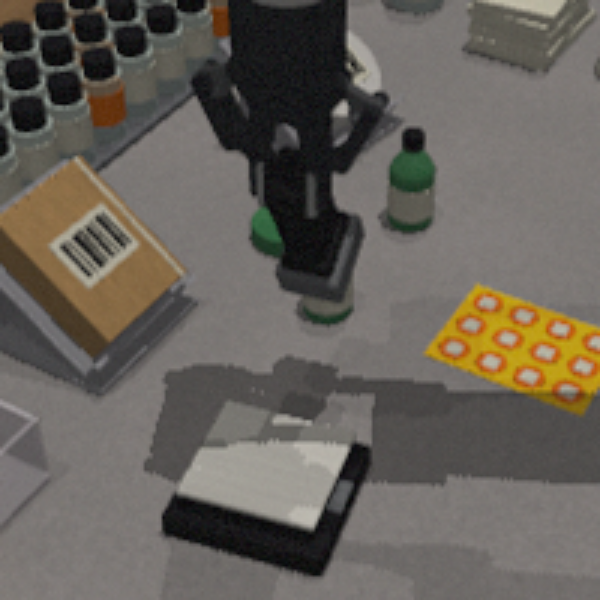

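```bash
cat > tilt.py <<'E'
from h import *
def tilt(az,names=('side','top')):
    s=bot.read_state();T=s['tool_pos'];w=np.array([np.cos(az),np.sin(az),0]);b=np.array([-w[1],w[0],0])
    G=T+[0,0,.019];A=[]
    for n in names:
        p,d,c,f=cam(n);P=cloud(d,c,f).reshape(-1,3)
        q=P-G;A.append(np.stack([q@w,q@b,q[:,2]],1)[np.linalg.norm(q,axis=1)<.16])
    return T,A
E
python3 - <<'E'
from tilt import *
T,A=tilt(np.radians(-78.6))
for n,a in zip('st',A):
    np.save('a_'+n,a)
    m=(abs(a[:,1])<.03)&(a[:,2]<-.022)&(a[:,2]>-.15)
    q=a[m]
    im=np.zeros((600,600),np.uint8)
    print(n,len(q))
    for z0 in np.arange(-.15,-.02,.01):
        k=q[(q[:,2]>=z0)&(q[:,2]<z0+.01)]
        if len(k)>3: print(round(z0,3),len(k),'w',np.round(np.percentile(k[:,0],[2,50,98]),3),'b',np.round(np.percentile(k[:,1],[2,98]),3))
E
```

```text
s 633
-0.12 4 w [0.04  0.041 0.043] b [-0.026  0.003]
-0.11 42 w [0.034 0.037 0.054] b [-0.028  0.02 ]
-0.1 52 w [0.028 0.032 0.068] b [-0.028  0.02 ]
-0.09 113 w [0.026 0.03  0.083] b [-0.028  0.023]
-0.08 88 w [0.025 0.04  0.09 ] b [-0.028  0.023]
-0.07 113 w [0.025 0.033 0.08 ] b [-0.028  0.017]
-0.06 78 w [0.02  0.048 0.084] b [-0.026  0.008]
-0.05 55 w [0.015 0.029 0.07 ] b [-0.02   0.009]
-0.04 47 w [0.009 0.015 0.055] b [-0.017  0.01 ]
-0.03 41 w [0.005 0.009 0.049] b [-0.017  0.011]
t 645
-0.09 32 w [0.027 0.035 0.097] b [-0.027  0.025]
-0.08 105 w [0.035 0.092 0.096] b [-0.027  0.024]
-0.07 134 w [0.03  0.083 0.091] b [-0.027  0.024]
-0.06 177 w [0.042 0.078 0.085] b [-0.025  0.023]
-0.05 110 w [0.051 0.067 0.073] b [-0.019  0.018]
-0.04 42 w [0.025 0.06  0.063] b [-0.016  0.014]
-0.03 41 w [0.024 0.056 0.061] b [-0.016  0.012]
```

Run:
```python
import numpy as np,cv2
im=np.full((600,700,3),255,np.uint8)
for n,col in(('s',(0,0,255)),('t',(255,0,0))):
    a=np.load(f'a_{n}.npy');a=a[abs(a[:,1])<.024]
    for w,b,z in a: cv2.circle(im,(int(200+w*3500),int(150-z*3500)),2,col,-1)
for k in range(-5,14):
    cv2.line(im,(200+k*35,0),(200+k*35,600),(200,200,200) if k else (0,0,0),1);cv2.line(im,(0,150+k*35),(700,150+k*35),(200,200,200) if k else (0,0,0),1)
cv2.imwrite('pics/prof.png',im)
```

```text
(no output)
```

View pics/prof.png

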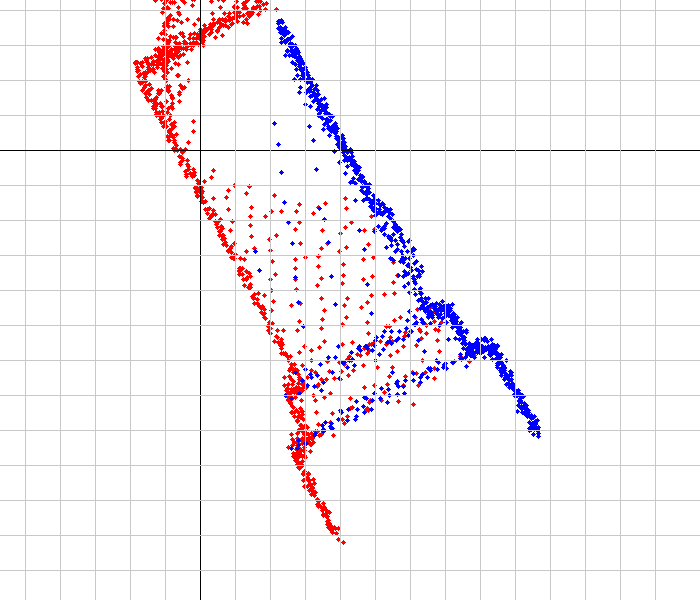

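The profile plot shows a 28° tilt, with the nose corners at (342,542) and (538,435) px. That is inside the 15° band but short of 38°. I'll push a further 9° or so with a better lever, nose tip against the plate edge.

Emit:
{"name": "jog_arm", "arguments": {"motion": [{"dx": 0,"dy": 0,"dz": -1,"turn": 0},{"dx": 0,"dy": 0,"dz": -2.5,"turn": 0},{"dx": 0,"dy": 0,"dz": -2.5,"turn": 0},{"dx": 0,"dy": 0,"dz": -2.5,"turn": 0},{"dx": 0,"dy": 0,"dz": -1,"turn": 0},{"dx": -0.2,"dy": 1,"dz": 0,"turn": 0},{"dx": -0.3,"dy": 1.5,"dz": 0,"turn": 0},{"dx": -0.2,"dy": 1,"dz": 0,"turn": 0},{"dx": -0.1,"dy": 0.5,"dz": 0,"turn": 0}]}}

```text
time: 9.35
tool_pos: [0.3848, 0.2625, 0.1228]
tcp_rot: [1.989, 2.431, 0.003]
wrist_force: [0.8, -1.1, -2.0]
width: 0.338
```

Emit:
{"name": "jog_arm", "arguments": {"motion": [{"dx": -0.1,"dy": 0.5,"dz": 0,"turn": 0},{"dx": -0.1,"dy": 0.5,"dz": 0,"turn": 0},{"dx": -0.1,"dy": 0.5,"dz": 0,"turn": 0},{"dx": -0.1,"dy": 0.5,"dz": 0,"turn": 0},{"dx": -0.1,"dy": 0.5,"dz": 0,"turn": 0},{"dx": 0,"dy": 0,"dz": 0,"turn": 0}], "grip_force": 25}}

```text
time: 9.85
tool_pos: [0.3795, 0.2843, 0.1222]
tcp_rot: [1.987, 2.43, -0.004]
wrist_force: [0.8, -5.5, 1.2]
width: 0.339
```

Emit:
{"name": "jog_arm", "arguments": {"motion": [{"dx": 0,"dy": 0,"dz": 0,"turn": 0},{"dx": 0,"dy": 0,"dz": 0,"turn": 0},{"dx": 0.1,"dy": -0.5,"dz": 0.2,"turn": 0},{"dx": 0.3,"dy": -1.5,"dz": 1,"turn": 0},{"dx": 0,"dy": 0,"dz": 2,"turn": 0},{"dx": 0,"dy": 0,"dz": 2.5,"turn": 0},{"dx": 0,"dy": 0,"dz": 2.5,"turn": 0},{"dx": 0,"dy": 0,"dz": 2,"turn": 0},{"dx": 0,"dy": 0,"dz": 0,"turn": 0},{"dx": 0,"dy": 0,"dz": 0,"turn": 0}], "grip_force": 80}}

```text
time: 10.68
tool_pos: [0.3843, 0.2664, 0.2256]
tcp_rot: [1.99, 2.429, 0.007]
wrist_force: [0.1, 0.4, -3.1]
width: 0.337
```

```bash
cat > prof.py <<'E'
import sys
from tilt import *
T,A=tilt(np.radians(float(sys.argv[1])));print(T)
im=np.full((600,700,3),255,np.uint8)
for k in range(-5,14):
    for a,b in(((200+k*35,0),(200+k*35,600)),((0,150+k*35),(700,150+k*35))): cv2.line(im,a,b,(200,200,200) if k else (0,0,0),1)
for a,col in zip(A,((0,0,255),(255,0,0))):
    q=a[abs(a[:,1])<.03]
    for w,b,z in q[abs(q[:,1])<.024]: cv2.circle(im,(int(200+w*3500),int(150-z*3500)),2,col,-1)
    h=a[(a[:,2]<-.05)&(abs(a[:,1])<.03)];print('b range',np.percentile(h[:,1],[2,98]))
cv2.imwrite(sys.argv[2],im)
E
python3 prof.py -78.6 pics/prof2.png
```

```text
[0.38434384 0.26635042 0.22555593]
b range [-0.02798598  0.02081528]
b range [-0.02730189  0.02412925]
```

View pics/prof2.png

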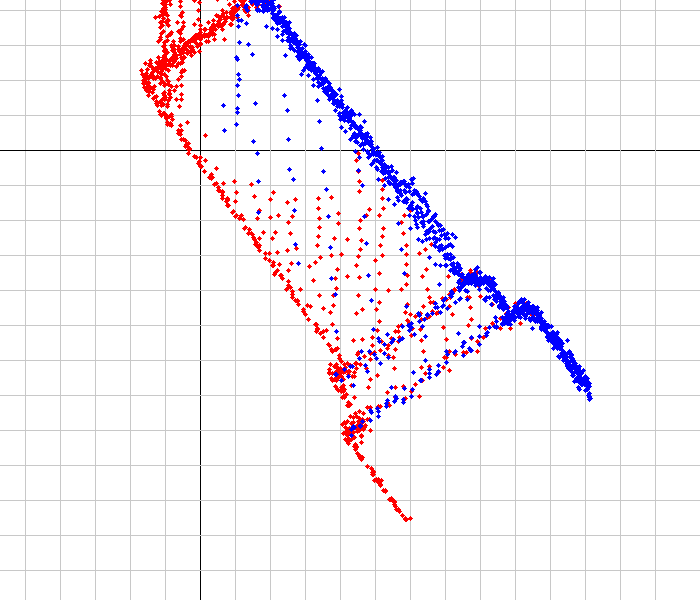

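Tilt is now about 36°, with the nose corners at (408,519) and (590,398) px. The nose centre sits +85 mm ahead of the grip point and 88 mm below it. Now turning and going to the scan pose.

Emit:
{"name": "jog_arm", "arguments": {"motion": [{"dx": 0,"dy": 0,"dz": 1,"turn": 0.05},{"dx": 0.5,"dy": -0.5,"dz": 1,"turn": 0.1},{"dx": 0.8,"dy": -0.7,"dz": 1,"turn": 0.12},{"dx": 0.8,"dy": -0.7,"dz": 0,"turn": 0.12},{"dx": 0.8,"dy": -0.7,"dz": 0,"turn": 0.12},{"dx": 0.8,"dy": -0.7,"dz": 0,"turn": 0.12},{"dx": 0.8,"dy": -0.7,"dz": 0,"turn": 0.12},{"dx": 0.8,"dy": -0.7,"dz": 0,"turn": 0.12},{"dx": 0.8,"dy": -0.7,"dz": 0,"turn": 0.12},{"dx": 0.8,"dy": -0.7,"dz": 0,"turn": 0.12},{"dx": 0.8,"dy": -0.7,"dz": 0,"turn": 0.12},{"dx": 0.8,"dy": -0.7,"dz": -0.5,"turn": 0.11}]}}

```text
time: 11.78
tool_pos: [0.4679, 0.1899, 0.2471]
tcp_rot: [-0.042, -3.139, 0.001]
wrist_force: [0.6, -0.2, -1.3]
width: 0.333
```

Emit:
{"name": "jog_arm", "arguments": {"motion": [{"dx": 0.3,"dy": -0.2,"dz": -0.5,"turn": 0.03},{"dx": 0,"dy": 0,"dz": 0,"turn": 0},{"dx": 0,"dy": 0,"dz": 0,"turn": 0},{"dx": 0,"dy": 0,"dz": 0,"turn": 0}]}}

```text
time: 12.12
tool_pos: [0.4703, 0.1885, 0.2426]
tcp_rot: [-0.006, -3.139, 0.001]
wrist_force: [0.0, -0.6, -2.0]
width: 0.338
```

```bash
python3 prof.py 0 pics/prof3.png
python3 - <<'E'
from h import *
s=bot.read_state();print(s['tool_pos'],s['tcp_rot'],s['q'],s['width'])
a=s['tcp_rot'];print('tool y az',np.degrees(2*np.arctan2(a[1],a[0]))-90)
p,d,c,f=cam('side');cv2.imwrite('pics/s3.png',cv2.resize(p[100:270,150:350,::-1],None,fx=3,fy=3))
p,d,c,f=cam('top');np.savez('t3.npz',p=p,d=d)
E
```

```text
[0.47033829 0.18845333 0.24258225]
b range [-0.01726366  0.02583829]
b range [-0.02556439 -0.02456315]
[0.47081346 0.18873879 0.24352587] [-4.52258362e-03 -3.14099008e+00  1.09408902e-04] [ 3.32057953e-01 -7.83597363e-02  1.90840842e+00  1.34845336e-04
  1.31213307e+00 -1.23589319e+00] 0.3368635404952106
tool y az -270.1649956022597
```

View pics/prof3.png

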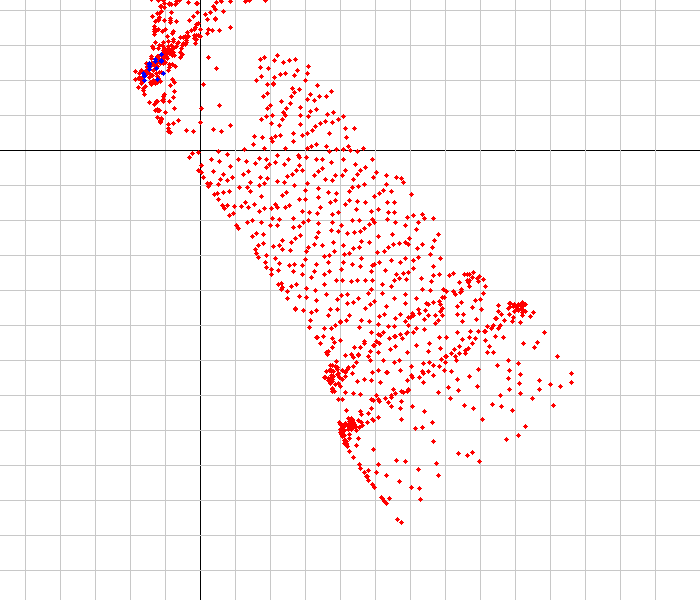

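View pics/s3.png

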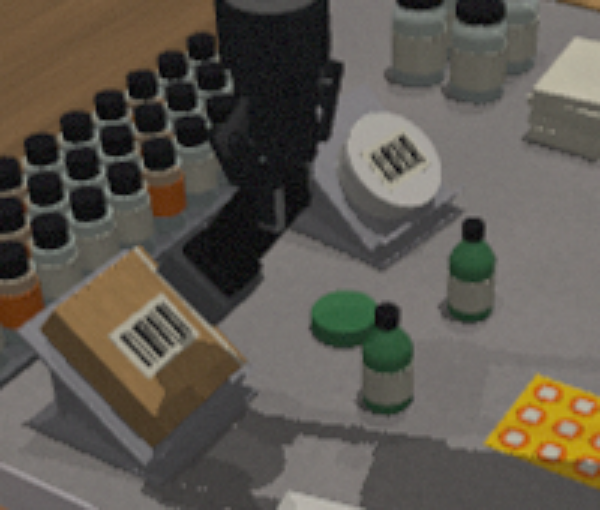

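Run:
```python
from h import *
L=[.616,.187,.096]
for n in('side','top'):
    c=viewer.camera_info(n);f=210/np.tan(np.radians(c['vertical_fov'])/2);print(n,proj(c,f,L))
z=np.load('side0.npz');p,d=z['p'],z['d'];c=viewer.camera_info('side');f=210/np.tan(np.radians(c['vertical_fov'])/2);P=cloud(d,c,f)
hsv=cv2.cvtColor(p,cv2.COLOR_RGB2HSV);m=np.zeros(d.shape,np.uint8)
m[195:230,180:225]=((hsv[:,:,1]<75))[195:230,180:225]
n,l,st,ct=cv2.connectedComponentsWithStats(cv2.morphologyEx(m,cv2.MORPH_OPEN,np.ones((2,2))))
print(st[1:],ct[1:])
u,v=201.5,211.3;print(P[209:214,200:204].reshape(-1,3).mean(0))
# label plane normal from side depth patch
Q=P[200:222,190:213].reshape(-1,3);cc=np.median(Q,0);k=Q[np.linalg.norm(Q-cc,axis=1)<.035];nn=np.linalg.svd(k-k.mean(0))[2][2];nn*=np.sign(nn[2]);print(nn,np.degrees(np.arccos(nn[2])))
```

```text
side (np.float64(201.08255673723824), np.float64(210.96060416125678))
top (np.float64(231.34657421179227), np.float64(135.15768218967838))
[[210 196  16  15 136]
 [187 199  30  28 455]
 [224 214   2   2   4]] [[219.88970588 200.98529412]
 [201.9978022  212.50769231]
 [224.5        214.5       ]]
[0.61447249 0.18711662 0.09657324]
[-6.12202669e-01 -4.23858526e-04  7.90700773e-01] 37.74895187988561
```

Both cameras put the label at (0.615, 0.187, 0.096), facing straight to −x at 37.8°. The scanner's sight line misses the centre by about 3 mm, from 99 mm away. I hold there for about 1.7 s.

Emit:
{"name": "jog_arm", "arguments": {"motion": [{"dx": 0,"dy": 0,"dz": 0,"turn": 0},{"dx": 0,"dy": 0,"dz": 0,"turn": 0},{"dx": 0,"dy": 0,"dz": 0,"turn": 0},{"dx": 0,"dy": 0,"dz": 0,"turn": 0},{"dx": 0,"dy": 0,"dz": 0,"turn": 0},{"dx": 0,"dy": 0,"dz": 0,"turn": 0},{"dx": 0,"dy": 0,"dz": 0,"turn": 0},{"dx": 0,"dy": 0,"dz": 0,"turn": 0},{"dx": 0,"dy": 0,"dz": 0,"turn": 0},{"dx": 0,"dy": 0,"dz": 0,"turn": 0}]}}

```text
time: 13.15
tool_pos: [0.4712, 0.1885, 0.2438]
tcp_rot: [-0.004, -3.142, -0.0]
wrist_force: [-1.2, -0.8, -1.9]
width: 0.337
```

Emit:
{"name": "jog_arm", "arguments": {"motion": [{"dx": 0,"dy": 0,"dz": 0,"turn": 0},{"dx": 0,"dy": 0,"dz": 0,"turn": 0},{"dx": 0,"dy": 0,"dz": 0,"turn": 0},{"dx": 0,"dy": 0,"dz": 0,"turn": 0},{"dx": 0,"dy": 0,"dz": 0,"turn": 0},{"dx": 0,"dy": 0,"dz": 0,"turn": 0},{"dx": 0,"dy": 0,"dz": 0,"turn": 0},{"dx": 0,"dy": 0,"dz": 0,"turn": 0},{"dx": 0,"dy": 0,"dz": 0,"turn": 0},{"dx": 0,"dy": 0,"dz": 0,"turn": 0}]}}

```text
time: 13.98
tool_pos: [0.4713, 0.1885, 0.2438]
tcp_rot: [0.004, 3.142, -0.0]
wrist_force: [-0.1, -0.2, -2.5]
width: 0.335
```

Scan hold done. Now to straighten the scanner: I move to the dock's left side with the nose pointing back at the dock.

Emit:
{"name": "jog_arm", "arguments": {"motion": [{"dx": -0.5,"dy": 0,"dz": 1,"turn": 0},{"dx": -0.8,"dy": 0,"dz": 2,"turn": -0.05},{"dx": -0.8,"dy": 1,"dz": 2,"turn": -0.1},{"dx": -0.8,"dy": 2,"dz": 0.6,"turn": -0.12},{"dx": -0.8,"dy": 2.5,"dz": 0,"turn": -0.12},{"dx": -0.8,"dy": 2.7,"dz": 0,"turn": -0.12},{"dx": -0.8,"dy": 2.7,"dz": 0,"turn": -0.12},{"dx": -0.8,"dy": 2.7,"dz": 0,"turn": -0.12},{"dx": -0.8,"dy": 2.7,"dz": 0,"turn": -0.12},{"dx": -0.8,"dy": 2.7,"dz": 0,"turn": -0.12},{"dx": -0.8,"dy": 2.7,"dz": 0,"turn": -0.12},{"dx": -0.8,"dy": 2.7,"dz": 0,"turn": -0.12}]}}

```text
time: 14.98
tool_pos: [0.3775, 0.4339, 0.3009]
tcp_rot: [1.823, 2.558, 0.002]
wrist_force: [-0.1, -0.1, -2.0]
width: 0.336
```

Emit:
{"name": "jog_arm", "arguments": {"motion": [{"dx": 0,"dy": 2,"dz": 0,"turn": -0.12},{"dx": 0,"dy": 0.8,"dz": 0,"turn": -0.12},{"dx": 0,"dy": 0,"dz": 0,"turn": -0.022},{"dx": 0,"dy": 0,"dz": 0,"turn": 0},{"dx": 0,"dy": 0,"dz": 0,"turn": 0}]}}

```text
time: 15.4
tool_pos: [0.3783, 0.4599, 0.3002]
tcp_rot: [2.132, 2.307, -0.0]
wrist_force: [-0.1, 0.2, -0.9]
width: 0.342
```

Run:
```python
from h import *
s=bot.read_state();T=s['tool_pos'];a=s['tcp_rot'];print(T,'tool y az',np.degrees(2*np.arctan2(a[1],a[0]))-90,s['q'])
e=T[:2]-[.384,.282];th=np.radians(11.4);print('dock frame',e@[np.cos(th),np.sin(th)],e@[-np.sin(th),np.cos(th)])
z=np.load('top0.npz');p,d=z['p'],z['d'];c=viewer.camera_info('top');f=210/np.tan(np.radians(c['vertical_fov'])/2);P=cloud(d,c,f)
h=cv2.cvtColor(p,cv2.COLOR_RGB2HSV);m=(h[:,:,0]>160)&(h[:,:,1]>90);m[:,200:]=0
print('pink max x,y range,z',np.percentile(P[m],[1,99],axis=0))
```

```text
[0.37825376 0.45986726 0.30018149] tool y az 4.504222686437529 [ 8.40854782e-01  7.03054425e-02  1.65792424e+00 -3.48984718e-04
  1.41340679e+00  7.62295973e-01]
dock frame 0.029523900052049752 0.17549393433622318
pink max x,y range,z [[0.18016897 0.39537541 0.0106661 ]
 [0.31050355 0.50737657 0.04905172]]
```

Emit:
{"name": "jog_arm", "arguments": {"motion": [{"dx": -0.2,"dy": 1,"dz": -1,"turn": 0.12},{"dx": 0,"dy": 0,"dz": -2.5,"turn": 0},{"dx": 0,"dy": 0,"dz": -3,"turn": 0},{"dx": 0,"dy": 0,"dz": -3,"turn": 0},{"dx": 0,"dy": 0,"dz": -3,"turn": 0},{"dx": 0,"dy": 0,"dz": -3,"turn": 0},{"dx": 0,"dy": 0,"dz": -2,"turn": 0},{"dx": 0,"dy": 0,"dz": -1.5,"turn": 0},{"dx": 0,"dy": 0,"dz": -1,"turn": 0},{"dx": 0,"dy": 0,"dz": -0.7,"turn": 0},{"dx": 0,"dy": 0,"dz": 0,"turn": 0},{"dx": 0,"dy": 0,"dz": 0,"turn": 0}]}}

```text
time: 16.4
tool_pos: [0.3768, 0.4705, 0.0936]
tcp_rot: [1.993, 2.428, 0.001]
wrist_force: [0.2, 0.1, -3.6]
width: 0.336
```

Emit:
{"name": "jog_arm", "arguments": {"motion": [{"dx": 0.2,"dy": -1,"dz": 0,"turn": 0},{"dx": 0.2,"dy": -1,"dz": 0,"turn": 0},{"dx": 0.1,"dy": -0.5,"dz": 0,"turn": 0},{"dx": 0.1,"dy": -0.5,"dz": 0.1,"turn": 0},{"dx": 0.1,"dy": -0.5,"dz": 0.2,"turn": 0}], "grip_force": 25}}

```text
time: 16.82
tool_pos: [0.3843, 0.4386, 0.0983]
tcp_rot: [-1.993, -2.424, -0.013]
wrist_force: [0.5, 6.5, -2.9]
width: 0.337
```

Emit:
{"name": "jog_arm", "arguments": {"motion": [{"dx": 0.1,"dy": -0.5,"dz": 0.2,"turn": 0},{"dx": 0.1,"dy": -0.5,"dz": 0.2,"turn": 0},{"dx": 0.1,"dy": -0.5,"dz": 0.2,"turn": 0}]}}

```text
time: 17.07
tool_pos: [0.3872, 0.4226, 0.1038]
tcp_rot: [-1.993, -2.425, -0.01]
wrist_force: [-0.8, 7.6, -1.3]
width: 0.337
```

Emit:
{"name": "jog_arm", "arguments": {"motion": [{"dx": 0.1,"dy": -0.5,"dz": 0.1,"turn": 0},{"dx": 0.1,"dy": -0.5,"dz": 0.1,"turn": 0},{"dx": 0.1,"dy": -0.5,"dz": 0.1,"turn": 0},{"dx": 0.1,"dy": -0.5,"dz": 0,"turn": 0},{"dx": 0.1,"dy": -0.5,"dz": 0,"turn": 0},{"dx": 0.1,"dy": -0.5,"dz": 0,"turn": 0},{"dx": 0.1,"dy": -0.5,"dz": 0,"turn": 0},{"dx": 0,"dy": 0,"dz": 0,"turn": 0}]}}

```text
time: 17.73
tool_pos: [0.3957, 0.3938, 0.114]
tcp_rot: [-1.993, -2.419, -0.029]
wrist_force: [-9.9, 11.5, 23.4]
width: 0.337
```

```bash
cat > ang.py <<'E'
import sys
from tilt import *
T,A=tilt(np.radians(-78.6));print(T)
e=T[:2]-[.384,.282];th=np.radians(11.4);print('dock frame',e@[np.cos(th),np.sin(th)],e@[-np.sin(th),np.cos(th)])
for n,a in zip(('side','top'),A):
    q=a[(abs(a[:,1])<.03)]
    for z0 in np.arange(-.12,.03,.01):
        k=q[(q[:,2]>=z0)&(q[:,2]<z0+.01)]
        if len(k)>3: print(n,round(z0+.005,3),len(k),np.round(np.percentile(k[:,0],[3,50,97])*1000,1))
E
python3 ang.py
```

```text
[0.39574916 0.3937971  0.11403066]
dock frame 0.03361487589205134 0.10726916881842125
side -0.115 44 [-4.7 -2.9 68.8]
side -0.105 85 [-6.5 -3.5 65.5]
side -0.095 147 [ -8.9  35.2 127. ]
side -0.085 515 [ -8.3  81.6 128.4]
side -0.075 133 [-5.8  0.4 51. ]
side -0.065 119 [-4.1 13.8 42.8]
side -0.055 55 [-4.9 -2.4 34.5]
side -0.045 57 [-7.1 -1.1 33.1]
side -0.035 61 [-8.8 -5.9 31.2]
side -0.025 64 [-11.4  -6.1  30.1]
side -0.015 58 [-13.  -10.6  22.8]
side -0.005 44 [-14.8 -12.8  -0.8]
side 0.005 39 [-16.6 -14.9  -6.3]
side 0.015 85 [-156.9  -15.6    2.9]
side 0.025 123 [-20.  -13.9   0.5]
top -0.115 28 [ 13.7  74.4 110.2]
top -0.105 42 [ 18.9  77.6 107.1]
top -0.095 94 [ 25.4  87.6 124.4]
top -0.085 637 [  8.   89.4 130.4]
top -0.075 143 [ 5.6 48.2 55.2]
top -0.065 101 [ 4.6 40.1 46.5]
top -0.055 35 [ 5.2 39.5 43.6]
top -0.045 29 [ 4.  37.8 40.5]
top -0.035 31 [ 2.9 35.3 39.1]
top -0.025 42 [ 4.7 32.8 36.8]
top -0.015 31 [12.1 30.7 32.1]
top -0.005 34 [21.9 29.  30.6]
top 0.005 34 [11.4 27.  29.3]
top 0.015 48 [ 6.4 24.7 26.6]
top 0.025 46 [ 6.2 22.7 25.6]
```

Emit:
{"name": "jog_arm", "arguments": {"motion": [{"dx": -0.05,"dy": 0.3,"dz": 0.5,"turn": 0},{"dx": -0.05,"dy": 0.3,"dz": 0.5,"turn": 0},{"dx": 0,"dy": 0,"dz": 0.5,"turn": 0},{"dx": 0,"dy": 0,"dz": 0,"turn": 0},{"dx": 0,"dy": 0,"dz": 0,"turn": 0}], "grip_force": 40}}

```text
time: 18.25
tool_pos: [0.3926, 0.393, 0.121]
tcp_rot: [-1.993, -2.426, -0.006]
wrist_force: [-1.5, 5.7, 0.0]
width: 0.335
```

```bash
python3 ang.py
```

```text
[0.39261821 0.39295439 0.12104326]
dock frame 0.030379128602126892 0.10706194077044437
side -0.115 59 [-6.   1.7 69.9]
side -0.105 81 [-8.6 -5.7 46.7]
side -0.095 467 [ -9.4  92.3 124.7]
side -0.085 177 [-10.4  -3.8  41.5]
side -0.075 141 [-7.2 -1.8 50.3]
side -0.065 109 [-5.7 12.1 42. ]
side -0.055 63 [-5.9 -3.8 34.9]
side -0.045 62 [-8.3 -4.9 31. ]
side -0.035 54 [-10.3  -7.5  29.4]
side -0.025 65 [-11.8  -8.3  28.8]
side -0.015 59 [-13.9 -11.6  22.7]
side -0.005 46 [-15.7 -13.6   0.7]
side 0.005 49 [-157.7  -16.2   -7.4]
side 0.015 82 [-19.3 -11.4   4.5]
side 0.025 121 [-20.4 -14.2   0.3]
top -0.115 35 [ 48.7  74.4 102.8]
top -0.105 6 [ 6.  27.8 64.1]
top -0.095 664 [ 55.9  90.8 125.2]
top -0.085 96 [-6.5 29.6 55.6]
top -0.075 134 [ 2.3 47.1 53.8]
top -0.065 113 [ 0.  39.2 45.7]
top -0.055 26 [ 7.1 37.5 41.9]
top -0.045 32 [ 5.  36.4 39.4]
top -0.035 33 [15.6 33.9 37.4]
top -0.025 41 [ 5.  31.9 36.2]
top -0.015 32 [12.6 30.1 31.6]
top -0.005 35 [12.9 28.1 30. ]
top 0.005 33 [11.4 26.2 28.1]
top 0.015 53 [ 5.7 23.4 26.2]
top 0.025 49 [ 6.  22.  24.4]
```

Emit:
{"name": "jog_arm", "arguments": {"motion": [{"dx": 0.1,"dy": -0.5,"dz": 0,"turn": 0},{"dx": 0.1,"dy": -0.5,"dz": 0,"turn": 0},{"dx": 0.1,"dy": -0.5,"dz": 0,"turn": 0},{"dx": 0.1,"dy": -0.5,"dz": 0,"turn": 0},{"dx": 0.05,"dy": -0.2,"dz": 0,"turn": 0},{"dx": 0,"dy": 0,"dz": 0,"turn": 0}], "grip_force": 25}}

```text
time: 18.85
tool_pos: [0.3973, 0.3706, 0.121]
tcp_rot: [-1.994, -2.425, -0.006]
wrist_force: [-1.0, 6.3, 0.2]
width: 0.337
```

```bash
python3 ang.py
```

```text
[0.39727331 0.37061038 0.1209593 ]
dock frame 0.030525932470603295 0.08423863481449732
side -0.115 57 [-30.3 -20.   47.2]
side -0.105 97 [-30.7 -28.7  29.4]
side -0.095 599 [-30.2  81.8 124.4]
side -0.085 217 [-30.8 -23.1  29.7]
side -0.075 99 [-25.5 -22.6  20.5]
side -0.065 133 [-23.3 -16.9  24.8]
side -0.055 65 [-20.8 -18.2  18.9]
side -0.045 73 [-21.1 -18.5  19.5]
side -0.035 66 [-21.  -18.2  15.6]
side -0.025 71 [-21.  -18.5  17.3]
side -0.015 71 [-21.7 -19.2  17.9]
side -0.005 57 [-21.4 -19.7  -3.4]
side 0.005 56 [-22.1 -19.5  -6.2]
side 0.015 85 [-21.9 -18.8   0.7]
side 0.025 100 [-22.6 -14.2   5.1]
top -0.115 48 [  4.3  58.4 101.5]
top -0.105 9 [-19.9  13.3  82.7]
top -0.095 852 [ 36.   80.3 125.2]
top -0.085 161 [-25.3  24.1  34.9]
top -0.075 37 [-16.4  27.8  31.9]
top -0.065 92 [-13.8  22.6  28.3]
top -0.055 17 [-1.6 22.2 25.8]
top -0.045 18 [-2.1 22.4 26.1]
top -0.035 27 [ 2.4 22.9 26. ]
top -0.025 25 [ 1.5 21.8 22.8]
top -0.015 19 [11.4 21.7 22.6]
top -0.005 21 [15.7 21.5 22.9]
top 0.005 23 [ 7.2 21.2 22.3]
top 0.015 32 [ 5.2 21.  22.1]
top 0.025 38 [ 5.8 19.  22.1]
```

Upright again, within 1°, and re-centred in the grip. Next I back off, lift and move over the plate centre.

Emit:
{"name": "jog_arm", "arguments": {"motion": [{"dx": 0,"dy": 0,"dz": 0,"turn": 0},{"dx": -0.1,"dy": 0.5,"dz": 0,"turn": 0},{"dx": -0.2,"dy": 1,"dz": 0,"turn": 0},{"dx": 0,"dy": 0,"dz": 2,"turn": 0},{"dx": 0,"dy": 0,"dz": 2,"turn": 0},{"dx": 0,"dy": 0,"dz": 2,"turn": 0},{"dx": 0,"dy": -1,"dz": 1,"turn": 0},{"dx": -0.2,"dy": -2,"dz": 0,"turn": 0},{"dx": -0.2,"dy": -2,"dz": 0,"turn": 0},{"dx": -0.2,"dy": -2,"dz": 0,"turn": 0},{"dx": -0.2,"dy": -2,"dz": 0,"turn": 0},{"dx": -0.2,"dy": -1.4,"dz": 0,"turn": 0}], "grip_force": 80}}

```text
time: 19.95
tool_pos: [0.3826, 0.2777, 0.1887]
tcp_rot: [1.994, 2.427, -0.005]
wrist_force: [-0.2, 0.3, -1.3]
width: 0.339
```

Emit:
{"name": "jog_arm", "arguments": {"motion": [{"dx": 0,"dy": 0,"dz": 0,"turn": 0},{"dx": 0,"dy": 0,"dz": 0,"turn": 0},{"dx": 0,"dy": 0,"dz": 0,"turn": 0}]}}

```text
time: 20.2
tool_pos: [0.3839, 0.2806, 0.1897]
tcp_rot: [-1.994, -2.428, -0.0]
wrist_force: [0.2, 0.7, -1.6]
width: 0.338
```

```bash
python3 ang.py
python3 - <<'E'
from tilt import *
T,A=tilt(np.radians(-78.6),('side',));a=A[0];q=a[(abs(a[:,0])<.04)&(abs(a[:,1])<.045)]
for z0 in np.arange(-.13,-.08,.005):
    k=q[(q[:,2]>=z0)&(q[:,2]<z0+.005)];print(round(z0,3),len(k),np.round(np.percentile(k[:,:2],[3,97],axis=0)*1000,1).tolist() if len(k)>2 else '')
E
```

```text
[0.38387709 0.28063733 0.18971459]
dock frame -0.0003898283107093956 -0.0013114888097619153
side -0.115 37 [-28.7 -27.3   6.2]
side -0.105 100 [-29.9 -27.1  30. ]
side -0.095 105 [-30.1 -27.4  27.2]
side -0.085 201 [-29.5 -21.8  29.9]
side -0.075 99 [-23.4 -21.4  22.7]
side -0.065 124 [-23.2 -16.2  25.6]
side -0.055 63 [-20.4 -17.6  18.7]
side -0.045 71 [-20.1 -17.7  17.3]
side -0.035 64 [-20.2 -18.5  20.6]
side -0.025 68 [-20.5 -18.6  14.4]
side -0.015 72 [-21.1 -18.6  15. ]
side -0.005 66 [-21.9 -19.3  -1.5]
side 0.005 58 [-21.8 -19.7  -5.1]
side 0.015 94 [-21.8 -18.    3. ]
side 0.025 113 [-22.8 -17.2   4.3]
top -0.115 4 [-16.   15.1  35.9]
top -0.105 23 [ 2.3 36.  36.4]
top -0.095 23 [ 5.7 35.6 36. ]
top -0.085 149 [-16.5  24.8  35.6]
top -0.075 55 [-12.5  28.2  33. ]
top -0.065 90 [-6.1 23.8 28.7]
top -0.055 11 [-0.7 23.2 26.3]
top -0.045 21 [ 5.9 23.5 26.6]
top -0.035 25 [13.5 23.2 26.2]
top -0.025 17 [10.5 22.4 22.9]
top -0.015 20 [11.  22.  22.8]
top -0.005 18 [15.1 21.9 22.5]
top 0.005 18 [11.7 21.8 22.2]
top 0.015 32 [ 5.7 21.  21.7]
top 0.025 26 [ 8.7 20.6 21.4]
-0.13 0 
-0.125 0 
-0.12 3 [[-26.9, -5.9], [-26.0, 9.1]]
-0.115 42 [[-28.6, -27.3], [11.8, 18.3]]
-0.11 39 [[-29.5, -27.9], [25.1, 22.5]]
-0.105 54 [[-29.7, -27.8], [28.5, 19.7]]
-0.1 51 [[-29.5, -27.9], [25.7, 18.5]]
-0.095 52 [[-29.9, -28.2], [28.2, 20.6]]
-0.09 69 [[-30.1, -27.9], [24.1, 20.3]]
-0.085 137 [[-28.6, -27.2], [30.4, 21.0]]
```

Emit:
{"name": "jog_arm", "arguments": {"motion": [{"dx": -0.1,"dy": 0.4,"dz": -1,"turn": 0},{"dx": 0,"dy": 0,"dz": -1.2,"turn": 0},{"dx": 0,"dy": 0,"dz": -1,"turn": 0},{"dx": 0,"dy": 0,"dz": -0.6,"turn": 0},{"dx": 0,"dy": 0,"dz": -0.3,"turn": 0},{"dx": 0,"dy": 0,"dz": -0.3,"turn": 0},{"dx": 0,"dy": 0,"dz": -0.3,"turn": 0},{"dx": 0,"dy": 0,"dz": -0.3,"turn": 0},{"dx": 0,"dy": 0,"dz": 0,"turn": 0},{"dx": 0,"dy": 0,"dz": 0,"turn": 0}]}}

```text
time: 21.18
tool_pos: [0.3829, 0.2845, 0.1406]
tcp_rot: [1.993, 2.428, 0.0]
wrist_force: [-1.6, -2.1, 4.2]
width: 0.334
```

Emit:
{"name": "jog_arm", "arguments": {"motion": [{"dx": 0,"dy": 0,"dz": -0.2,"turn": 0},{"dx": 0,"dy": 0,"dz": -0.2,"turn": 0},{"dx": 0,"dy": 0,"dz": -0.2,"turn": 0},{"dx": 0,"dy": 0,"dz": 0,"turn": 0},{"dx": 0,"dy": 0,"dz": 0,"turn": 0}]}}

```text
time: 21.6
tool_pos: [0.3831, 0.2846, 0.1345]
tcp_rot: [1.993, 2.428, 0.001]
wrist_force: [-2.6, -2.0, 5.9]
width: 0.336
```

Emit:
{"name": "jog_arm", "arguments": {"motion": [{"dx": 0,"dy": 0,"dz": -0.2,"turn": 0},{"dx": 0,"dy": 0,"dz": -0.2,"turn": 0},{"dx": 0,"dy": 0,"dz": -0.2,"turn": 0},{"dx": 0,"dy": 0,"dz": -0.2,"turn": 0},{"dx": 0,"dy": 0,"dz": 0,"turn": 0},{"dx": 0,"dy": 0,"dz": 0,"turn": 0}]}}

```text
time: 22.1
tool_pos: [0.3837, 0.2848, 0.1304]
tcp_rot: [1.993, 2.428, 0.002]
wrist_force: [-7.9, -6.6, 27.3]
width: 0.333
```

```bash
cat > plate.py <<'E'
from tilt import *
p,d,c,f=cam('side');P=cloud(d,c,f).reshape(-1,3);th=np.radians(11.4);e=P[:,:2]-[.384,.282]
x=e@[np.cos(th),np.sin(th)];y=e@[-np.sin(th),np.cos(th)]
k=P[(abs(x)<.05)&(y>.037)&(y<.046)&(P[:,2]<.06)];print('plate z',np.median(k[:,2]),len(k))
k=(abs(x)<.05)&(abs(y)<.05)&(P[:,2]>.048);
for z0,z1 in((.05,.064),(.1,.13),(.13,.2)):
    m=k&(P[:,2]>z0)&(P[:,2]<z1);print(z0,m.sum(),'x',np.percentile(x[m],[2,98]),'y',np.percentile(y[m],[2,98]))
E
python3 plate.py; python3 ang.py | head -40
```

```text
plate z 0.03183975834014891 168
0.05 145 x [-0.02802429  0.02073264] y [-0.02499766  0.03288941]
0.1 181 x [-0.017068    0.01082781] y [-0.01393072  0.0238164 ]
0.13 632 x [-0.02904012  0.0244606 ] y [-0.01278767  0.02480499]
[0.38363027 0.28479367 0.1303475 ]
dock frame 0.00018975077405561515 0.002811636147644487
side -0.115 283 [-45.8 -32.9  43.7]
side -0.105 94 [-29.  -27.   31.5]
side -0.095 92 [-29.9 -27.4  23.1]
side -0.085 191 [-29.5 -21.9  29.3]
side -0.075 84 [-24.  -21.3  25.9]
side -0.065 116 [-23.2 -16.8  25.1]
side -0.055 60 [-20.1 -17.7  18.2]
side -0.045 59 [-20.7 -17.6  20.4]
side -0.035 57 [-20.5 -18.   13.7]
side -0.025 66 [-20.6 -18.9  15.2]
side -0.015 63 [-21.6 -18.7  12.8]
side -0.005 51 [-21.6 -19.7  -1.4]
side 0.005 55 [-22.  -19.7  -5.8]
side 0.015 79 [-21.9 -18.4  -4. ]
side 0.025 98 [-22.6 -16.3   2.9]
top -0.115 234 [-20.3  41.4  52.5]
top -0.105 16 [-9.2 35.9 36.6]
top -0.095 23 [17.5 35.9 36.7]
top -0.085 123 [-14.3  28.7  35.8]
top -0.075 50 [-11.6  27.7  33.5]
top -0.065 81 [-6.4 23.  28.9]
top -0.055 13 [ 1.5 23.4 26.7]
top -0.045 12 [ 4.4 23.5 26.6]
top -0.035 25 [17.5 23.  26.6]
top -0.025 12 [15.  22.8 25. ]
top -0.015 17 [10.1 22.4 23.2]
top -0.005 13 [13.4 22.2 22.7]
top 0.005 22 [ 9.2 21.8 22.6]
top 0.015 21 [ 5.6 20.3 21.8]
top 0.025 22 [ 8.3 21.2 21.8]
```

Emit:
{"name": "jog_arm", "arguments": {"motion": [{"dx": 0,"dy": 0,"dz": 0.2,"turn": 0},{"dx": 0,"dy": 0,"dz": 0.2,"turn": 0},{"dx": 0,"dy": 0,"dz": 0.2,"turn": 0},{"dx": 0,"dy": 0,"dz": 0.2,"turn": 0},{"dx": 0,"dy": 0,"dz": 0.2,"turn": 0},{"dx": 0,"dy": 0,"dz": 0.2,"turn": 0},{"dx": 0,"dy": 0,"dz": 0.1,"turn": 0},{"dx": 0,"dy": 0,"dz": 0.1,"turn": 0},{"dx": 0,"dy": 0,"dz": 0.1,"turn": 0},{"dx": 0,"dy": 0,"dz": 0,"turn": 0},{"dx": 0,"dy": 0,"dz": 0,"turn": 0}]}}

```text
time: 23.17
tool_pos: [0.3832, 0.2847, 0.1409]
tcp_rot: [1.993, 2.428, 0.002]
wrist_force: [0.1, -1.8, 3.2]
width: 0.333
```

Emit:
{"name": "jog_arm", "arguments": {"motion": [{"dx": 0,"dy": 0,"dz": 0.1,"turn": 0},{"dx": 0,"dy": 0,"dz": 0,"turn": 0},{"dx": 0,"dy": 0,"dz": 0,"turn": 0}], "grip_force": 20}}

```text
time: 23.42
tool_pos: [0.3832, 0.2847, 0.1419]
tcp_rot: [1.993, 2.428, 0.001]
wrist_force: [1.2, -0.6, 2.7]
width: 0.337
```

Emit:
{"name": "jog_arm", "arguments": {"motion": [{"dx": 0,"dy": 0,"dz": 0,"turn": 0},{"dx": 0,"dy": 0,"dz": 0,"turn": 0},{"dx": 0,"dy": 0,"dz": 0,"turn": 0},{"dx": 0,"dy": 0,"dz": 0,"turn": 0},{"dx": 0,"dy": 0,"dz": 0,"turn": 0},{"dx": 0,"dy": 0,"dz": 0,"turn": 0}], "fingers": 6}}

```text
time: 23.92
tool_pos: [0.3825, 0.2844, 0.1415]
tcp_rot: [-1.993, -2.428, 0.001]
wrist_force: [0.8, 0.2, -0.1]
width: 0.704
```

Emit:
{"name": "jog_arm", "arguments": {"motion": [{"dx": 0,"dy": 0,"dz": 0.5,"turn": 0},{"dx": 0,"dy": 0,"dz": 1.5,"turn": 0},{"dx": 0,"dy": 0,"dz": 2,"turn": 0},{"dx": 0,"dy": 0,"dz": 2,"turn": 0},{"dx": 0,"dy": 0,"dz": 2,"turn": 0},{"dx": 0,"dy": 0,"dz": 2,"turn": 0},{"dx": 0,"dy": 0,"dz": 2,"turn": 0},{"dx": 0,"dy": 0,"dz": 0,"turn": 0},{"dx": 0,"dy": 0,"dz": 0,"turn": 0}]}}

```text
time: 24.67
tool_pos: [0.3836, 0.2851, 0.2635]
tcp_rot: [1.993, 2.427, 0.005]
wrist_force: [-0.2, -0.1, -0.7]
width: 0.703
```

```bash
python3 plate.py
python3 - <<'E'
from h import *
p,d,c,f=cam('side');cv2.imwrite('pics/end.png',p[:,:,::-1]);print(bot.read_state()['tool_pos'])
E
```

```text
plate z 0.04164533944051231 291
0.05 133 x [-0.02822809  0.02103713] y [-0.02779229  0.03260704]
0.1 186 x [-0.01729549  0.0111779 ] y [-0.01867836  0.02128652]
0.13 616 x [-0.01710975  0.01143867] y [-0.01994433  0.02114517]
[0.38228244 0.28416984 0.26093163]
```

View pics/end.png

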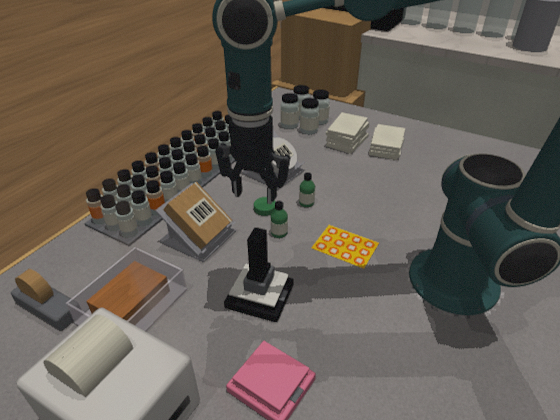

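The scanner stands upright mid-plate at about (258,265) px. The bottles (279,220) and (307,190) and the paperweight (265,206) have not moved, and the gripper is clear.

```bash
python3 -c "
from workcell import bot
print(bot.finish_job())"
```

```text
the job is handed in; nothing more can be done
None
```

The job is handed in: the label was scanned, the dock plate was pressed fully down, and the scanner is left standing upright on the plate. It took about 25 s of the 50 s allowed.

- **Tilting:** The arm can only turn about vertical, so I pivoted the scanner in a light grip by pushing its head against the dock's edge, in two pushes, to about 36°.
- **Scan:** I held it for about 2 s, nose about 99 mm from the carton label. It was about 2° off square, and by my estimate its line of sight passed about 3 mm from the label's centre. Both cameras agreed on where the label is.
- **Straightening:** I pushed the head against the dock's other side. The nose touched the table for a moment, with about 23 N upward at the wrist, so I raised the arm and finished the push cleanly.
- **Dock:** I pressed the plate until the wrist force jumped to 27 N. The camera put the plate top at 32 mm, against 33 mm expected when fully down. I eased it back up and let go.
- **Last checks:** The scanner is upright and within about 4 mm of the plate's middle, and the gripper is clear. The bottles and paperweight look unmoved. The plate top read 42 mm after release, against a nominal 45 mm. I put that down to camera error.

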